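Clip the stop on the length gauge and hold its arm at the 100 line

ROBOT

A 6-joint arm with a two-finger parallel gripper is mounted at the origin on a cart in front of the work surface, level with it; the furniture and walls round the work are solid. World frame = base frame: x ahead of the robot, y to its left, z up, the work surface at z = 0. Lengths are in mm, angles in rad, forces in N, time in s.
With the tool pointing down it reaches from about 350 to 875 mm from the base axis. Payload 4.2 kg.
Tool frame: the origin (TCP) lies at the very end of the fingers, on their centre line; the grasp point (between the pads) lies 19 mm behind it (arm.grip_point_offset is the distance from the TCP to the grasp point, in mm); z points along the fingers, y is the direction in which the jaws open and shut (so a half turn about z gives the same grasp; the last joint's range is limited). The gripper opens to 85 mm and grips with 20 to 120 N. Pads are 22 mm wide; open, the fingers measure 114 mm over their backs; the gripper's body (76 mm by 85 mm) begins 54 mm behind the grasp point. The pads swing forward as they close: fully open they stand 13 mm farther back than shut.
Start: joints at [0.259, 0.385, 0.008, 0, -1.194, -0.259], TCP at [624.979, 0.025, 231.312] pointing down, gripper open.
Joint ranges: [-3.14, 3.14], [-1.21, 2.06], [-1.07, 1.41], [-3.16, 2.05], [-2.99, -0.16], [-3.1, 3.1]. Speed limits (rad/s): [2.79, 2.79, 3.14, 3.14, 3.14, 3.14].

INTERFACE

Orientations are given as a unit quaternion [x, y, z, w].
In Python, from bench import arm gives the robot as it stands.
- The arm moves only by the tool drive_tool, never from a script. Its argument "steps" is a list of rows, each a list of 5 numbers: the shift along the tool's x, y, z in m, then the turn about the tool's z in degrees, then the finger opening in m, from 0 to 0.0854. A call has 1 to 20 rows; each row shifts and turns the commanded pose from where the row before left it, along the tool's axes as they then stand; what a row does not reach is not made up. A row lasts 1/10 s, in which the tool goes at most 50 mm and 8.59 degrees, less where a joint would pass 70% of its speed; a pose out of reach is approached as far as the arm can. A call is refused whole if a number of a shift passes 0.05 or a number of a turn 8.59, either way. A call with a gripper value outside its range is refused whole. The fingers move at their own pace and stop on an object; the grip force is fixed at half the most. Time passes only in rows, so rows that do not move let the fingers close. It gives the time, the measured TCP pose, the force and the opening at its end, in the units of the state.
- arm.read_state(): the state, without advancing time (a new reading comes with each control period).
- arm.get_image(name): name is "scene" or "side" or "wrist"; returns (picture, depth): 420x560x3 uint8, blue, green, red; 420x560 float32, mm along the optical axis (not along the pixel's ray), 0 where there is no reading.
- arm.camera_params(name): a dict with "K" (3x3 intrinsics, pixels), "world_to_cam" (4x4, takes a point from world to camera coordinates); the wrist camera has in their place "mount" (4x4, takes a point from camera to tool coordinates, whose origin is the TCP and whose axes are the flange's). Camera axes: x right, y up, looking along -z (the intrinsics and any distortion apply to the point x, -y, -z); pixel columns grow to the right and rows downward; lengths in mm; the calibration is good to about 2 mm. A picture is of the moment at which its call begins: read the wrist's pose just before it. camera_params takes no time and is no camera call.
- arm.job_done(): hands the job in, once; it reports no verdict.
The state is a dict: "clock": time; "joints": joint angles; "joint_vel": joint speeds; "joint_efforts": joint torques, N m; "position": TCP position; "ee_rot": TCP orientation; "contact_force": force on the tool from outside, world axes, zero at the start; "wrist_torque": the same for the moment, N m; "gripper_width": finger opening in mm.
Only numpy, scipy, OpenCV 4.12 (cv2) and the standard library are available. Lean on these libraries where they do the work, as an engineer would, in place of code of your own. Each camera call takes 0.05 s, during which the arm holds its last target.

TASK

Take the spring clamp off its stand by squeezing its handles, and clip it upright onto the tab at the end of the length gauge's arm, with the tab well between its jaws, and let go of it. Then squeeze the lock button in the side of the arm's head to free the arm, draw it out until its pointer is at the 100 mm line (the one long line across the scale), and finish while still holding it there with the button squeezed: the program ends with the head held still in the gripper, the clamp still on the tab. Leave the tools and parts lying around undisturbed.

Things in the scene. Friction and masses are not known exactly. Their poses are not given: they have to be found in the camera images.
- gauge: Fixed length gauge: aluminium base plate (x -55 to 55, y -175 to 140 mm, 8 thick), dark steel tube, top at z 32. Origin on the bench below the head's centre with the arm home. z up; the arm draws out along its -y (robot's right); scale and button are on its -x side (towards the robot). Black 10 mm ticks every 10 mm from y = +28 mm (zero) towards -y; only the 100 mm line is 36 mm long.
- mark_100 (a point): Middle of the long black 100 mm line on the base plate; it runs along the gauge's x. Axes as the gauge's.
- pointer_tip (a point): Tip of the black pointer that sticks out of the foot of the arm's head towards the robot, 11 mm above the bench, over the scale. It stands at the 100 mm line when its y in the gauge's frame equals the line's. Moves with the arm.
- gauge_arm (a joint): How far the telescoping arm is drawn out along the gauge's -y, m: 0 home, 0.100 with the pointer at the 100 mm line, 0.140 end stop. At home a pin locks it until the button is pressed. A spring draws it back with 3 N at home, 6 N at 0.100; let go, it runs back to about 15 mm, or right home if the button is kept in.
- head_grip (a point): Centre of the arm's head at grip height, 85 mm above the bench. The head is an upright grey block 32 (x) x 40 (y) mm, z 28 to 105 mm. Gripped from above along the gauge's x, over the button, it is 42 mm wide (36 with the button in): from x -26 (button) to +16, its middle 5 mm (2 when pressed) on the -x side of this point. Axes as the gauge's. Moves with the arm.
- button_face (a point): Centre of the outer face of the black ribbed lock button on the -x side of the head; 24 mm wide (y), 28 mm high, stands 10 mm proud of the head. Moves with the arm.
- lock_button (a joint): How far the lock button is pressed in (along the gauge's +x), m: 0 out, 0.006 fully in. Spring of 4 N rising to 7 N. The arm is free from 0.004 on; squeezing the button against the head's opposite face presses it.
- tab_top (a point): Middle of the top edge of the upright steel tab at the arm's end: 6 mm thick along the gauge's y, 40 mm wide along its x, top 62 mm above the bench, standing 36 mm above the arm bar. It is 115 mm from the head's centre along the gauge's -y. Axes as the gauge's. Moves with the arm.
- stand_top (a point): Middle of the top edge of the upright steel plate of the clamp's fixed stand: 6 mm thick along its own x, 40 mm wide along its y, top 62 mm above the bench, on a foot 80 x 70 x 12 mm.
- clamp: Loose steel spring clamp (75 g) like a big clothes peg, 94 mm high, 24 mm wide (y), closing along its x. Origin between the jaw tips, at their lower end; z up to the handles. It starts clipped upright on the stand's plate, 25 mm of the plate between its jaws. Pivot 45 mm above the origin; a plate enters up to 38 mm. Jaw faces run from 0 to 33 mm. Let go, it closes, holding with about 6 N.
- clamp_jaw (a point): Point midway between the clamp's jaws, 12 mm above their lower end, fixed to the half on its -x side.
- clamp_grip (a point): Point midway between the handles, 78 mm above the clamp's origin; fixed to the half on its -x side. Outside width there 50 mm on a plate (58 at the top). Squeezed along x (about 8 N) to their stop, the handles stand upright 32 mm apart and the jaws open to 28 mm at the tips, 12 mm at the inner end; each half, so this body, then tilts 0.25 rad.
- clamp_lever (a joint): Opening angle of the clamp, rad: 0 on a 6 mm plate, 0.5 handles fully squeezed, -0.1 shut on nothing.
- jaw_wrench: Bystander: combination wrench 215 mm long, lying behind.
- tape_measure: Bystander: tape measure 34 x 79 x 60 mm, behind the gauge.
- screwdriver: Bystander: screwdriver 170 mm long, to the left of the gauge.

How it is judged:
By the outcome, as a careful person would: the job done as asked, in the order asked, and still so for the second after the job is handed in, while the arm keeps its last pose, push and grip.
It also fails if it takes over 51 s, if anything falls off the work surface, if the arm or the gripper's body presses on something with over 40 N, if the wrist force passes 120 N, or if a joint passes its speed limit or range.

## Working session

There is one attempt and no reset: what is moved stays moved. The work goes in short steps, Python scripts to look and compute and a tool call to move; the robot and the scene stay as the last step left them, time stands still between calls to the robot, and variables do not carry over. Pictures are saved under pics/ and viewed, and the job is handed in when it is done.

Besides the shell and the picture viewer there is one more tool, called as name(argument=value, ...) on one line, values as JSON. drive_tool: Moves the arm, as the interface text tells. Its arguments: {"type":"object","properties":{"steps":{"type":"array"}},"required":["steps"]}

```bash
mkdir -p pics; ls; cat > h.py <<'E'
from bench import arm
import numpy as np, cv2
from scipy.spatial.transform import Rotation as R
def cam(name,st=None):
    p=arm.camera_params(name)
    K=np.array(p["K"])
    if name=="wrist":
        M=np.array(p["mount"]); T=np.eye(4); T[:3,:3]=R.from_quat(st["ee_rot"]).as_matrix(); T[:3,3]=st["position"]
        return K,T@M,p
    return K,np.linalg.inv(np.array(p["world_to_cam"])),p
def ray(K,C,u,v):
    d=np.array([(u-K[0,2])/K[0,0],-(v-K[1,2])/K[1,1],-1.]); 
    return C[:3,3],C[:3,:3]@d
def onz(K,C,u,v,z):
    o,d=ray(K,C,u,v); return o+d*(z-o[2])/d[2]
def proj(K,C,P):
    q=np.linalg.inv(C)@np.append(P,1); return K[0,2]+K[0,0]*q[0]/-q[2], K[1,2]+K[1,1]*(-q[1])/-q[2]
def dep(K,C,u,v,z):
    o,d=ray(K,C,u,v); return o+d*z
E
python3 - <<'E'
from h import *
st=arm.read_state();print(st)
for n in["scene","side","wrist"]:
    im,d=arm.get_image(n);cv2.imwrite(f"pics/{n}0.png",im);np.save(f"pics/{n}0.npy",d)
    print(n,arm.camera_params(n))
E
```

```text
pics
{'clock': 0.0, 'joints': array([ 2.58603394e-01,  3.85543886e-01,  6.62838981e-03, -5.23569541e-04,
       -1.19400974e+00, -2.58574668e-01]), 'joint_vel': array([-0.00127946,  0.00051219, -0.00027614,  0.00084017, -0.00101154,
        0.00086006]), 'joint_efforts': array([-9.55001960e-04, -3.92286408e+01,  1.88399577e+01,  4.18616563e+00,
       -4.72148502e-03,  8.27910434e-07]), 'position': array([6.24409597e+02, 2.64990962e-02, 2.30226598e+02]), 'ee_rot': array([-0.70704822,  0.70716449,  0.00074551, -0.0007978 ]), 'contact_force': array([ 0.75753705,  0.22496619, -0.36463048]), 'wrist_torque': array([-0.00700111, -0.01016268, -0.01088923]), 'gripper_width': 85.3542369886644}
scene {'K': array([[517.50657828,   0.        , 282.25925697],
       [  0.        , 517.50657828, 219.65897014],
       [  0.        ,   0.        ,   1.        ]]), 'world_to_cam': array([[ 9.98707394e-01,  5.07782130e-02,  2.26135156e-03,
        -5.52001482e+02],
       [-3.74235154e-02,  7.04484198e-01,  7.08732315e-01,
        -1.14105684e+01],
       [ 3.43950740e-02, -7.07900832e-01,  7.05473877
[... 460 characters left out ...]
7493e+02],
       [-5.46983597e-01, -7.53807751e-01,  3.64119236e-01,
        -1.36230522e+03],
       [ 0.00000000e+00,  0.00000000e+00,  0.00000000e+00,
         1.00000000e+00]])}
wrist {'K': array([[315.07813865,   0.        , 280.69479217],
       [  0.        , 315.07813865, 209.03933487],
       [  0.        ,   0.        ,   1.        ]]), 'mount': array([[-3.08046168e-04,  9.61929321e-01,  2.73298164e-01,
         6.94208830e+01],
       [ 9.99999601e-01,  6.72918968e-05,  8.90295026e-04,
        -5.53009061e-02],
       [ 8.38010138e-04,  2.73298330e-01, -9.61928958e-01,
        -1.42120988e+02],
       [ 0.00000000e+00,  0.00000000e+00,  0.00000000e+00,
         1.00000000e+00]])}
```

View pics/scene0.png

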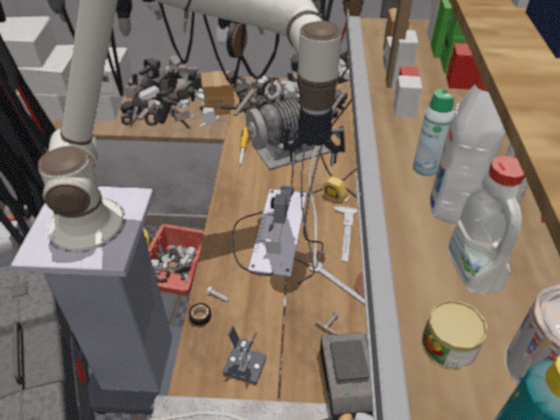

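View pics/side0.png

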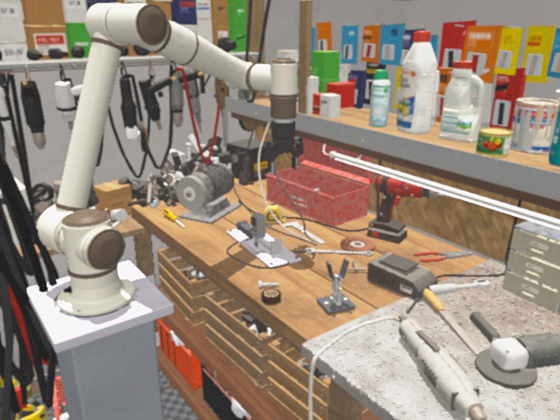

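View pics/wrist0.png

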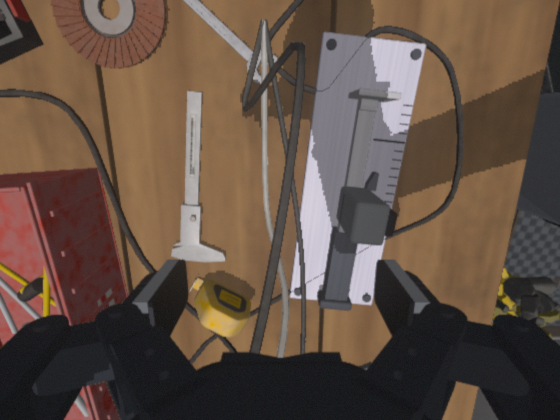

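```bash
python3 - <<'E'
import cv2
a=cv2.imread('pics/wrist0.png')[20:320,280:440];cv2.imwrite('pics/w0c.png',cv2.resize(a,None,fx=2,fy=2,interpolation=2)) 
b=cv2.imread('pics/scene0.png')[310:400,180:290];cv2.imwrite('pics/s0c.png',cv2.resize(b,None,fx=6,fy=6,interpolation=2))
b=cv2.imread('pics/side0.png')[245:325,295:385];cv2.imwrite('pics/d0c.png',cv2.resize(b,None,fx=7,fy=7,interpolation=2))
E
```

```text
(no output)
```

View pics/w0c.png

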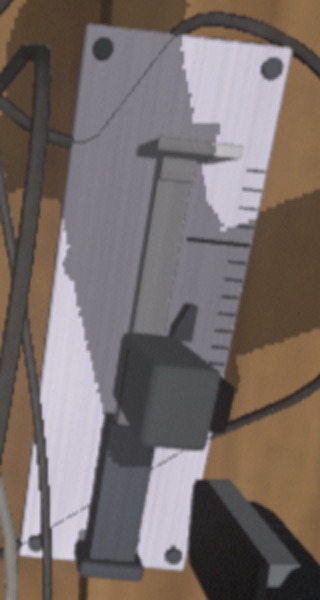

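View pics/s0c.png

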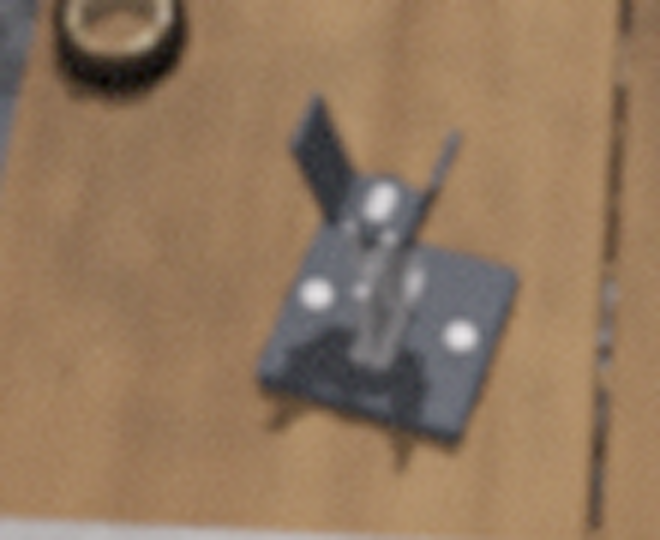

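View pics/d0c.png

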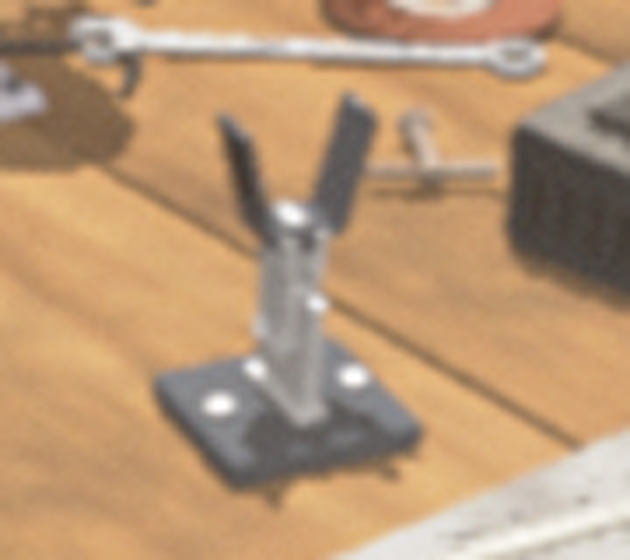

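```bash
python3 - <<'E'
from h import *
st=dict(position=np.array([624.41,0.026,230.23]),ee_rot=[-0.70704822,0.70716449,0.00074551,-0.0007978])
K,C,_=cam("wrist",st)
d=np.load('pics/wrist0.npy')
P=[onz(K,C,u,v,8) for u,v in[(322.5,32.5),(425.5,43.5),(290,296.5),(372.5,305.5)]]
for p in P:print(p.round(1))
tl,tr,bl,br=P
print([np.linalg.norm(a-b).round(1) for a,b in((tl,tr),(bl,br),(tl,bl),(tr,br))])
c=sum(P)/4
ydir=(bl-tl+br-tr);print('yaw',np.degrees(np.arctan2(-ydir[0],ydir[1])))
xd=(tl-tr+bl-br);print(np.degrees(np.arctan2(xd[1],xd[0])))
print('100 line ends',onz(K,C,280+188/2,20+239/2,8),onz(K,C,280+250/2,20+245/2,8))
Ks,Cs,_=cam("scene");ds=np.load('pics/scene0.npy')
f=[onz(Ks,Cs,180+u/6,310+v/6,12).round(1) for u,v in[(515,270),(455,438),(262,378)]];print(f)
print([np.linalg.norm(a-b).round(1) for a,b in((f[0],f[1]),(f[1],f[2]))],'center',(f[0]+f[2])/2)
for u,v in [(317,295),(460,336)]: print('screw',onz(Ks,Cs,180+u/6,310+v/6,13).round(1))
Kd,Cd,_=cam("side")
for u,v in [(160,383),(240,478),(420,437),(218,404),(352,376)]: print('side',onz(Kd,Cd,295+u/7,245+v/7,12.5).round(1))
E
```

```text
[ 580.9 -156.2    8. ]
[ 472.7 -145.9    8. ]
[612.2 152.8   8. ]
[503.5 166.3   8. ]
[np.float64(108.7), np.float64(109.6), np.float64(310.6), np.float64(313.7)]
yaw -5.712906091079845
-6.275870344507252
100 line ends [518.69391387 -47.61267467   8.        ] [483.23641795 -44.26307041   8.        ]
[array([ 536.2, -393.4,   12. ]), array([ 519.9, -461.2,   12. ]), array([ 448.6, -441.7,   12. ])]
[np.float64(69.7), np.float64(73.9)] center [ 492.4  -417.55   12.  ]
screw [ 464.5 -408.1   13. ]
screw [ 518.3 -421.9   13. ]
side [ 457.9 -383.3   12.5]
side [ 438.7 -449.8   12.5]
side [ 510.3 -467.5   12.5]
side [ 465.7 -407.2   12.5]
side [ 519.9 -421.5   12.5]
```

drive_tool(steps=[[0.04, 0.013, 0, 0, 0.0854], [0.04, 0.013, 0, 0, 0.0854], [0.04, 0.013, 0, 0, 0.0854], [0.04, 0.013, 0, 0, 0.0854], [0.04, 0.013, 0, 0, 0.0854], [0.04, 0.013, 0, 0, 0.0854], [0.04, 0.013, 0, 0, 0.0854], [0.04, 0.013, 0, 0, 0.0854], [0.04, 0.013, 0, 0, 0.0854], [0.04, 0.013, 0, 0, 0.0854], [0, 0, 0, 5, 0.0854], [0, 0, 0, 5, 0.0854], [0, 0, 0, 5, 0.0854], [0, 0, 0, 0, 0.0854], [0, 0, 0, 0, 0.0854]])

```text
clock: 1.65
position: [494.9, -399.9, 231.0]
ee_rot: [-0.609, 0.793, 0.0, -0.0]
contact_force: [0.6, -0.2, -0.2]
gripper_width: 85.6
```

```bash
cat > snap.py <<'E'
import sys
from h import *
st=arm.read_state();print({k:np.round(st[k],3) for k in("clock","position","ee_rot","contact_force","gripper_width","joints")})
tag=sys.argv[1]
import pickle
for n in sys.argv[2:]:
    im,d=arm.get_image(n);cv2.imwrite(f"pics/{n}{tag}.png",im);np.save(f"pics/{n}{tag}.npy",d)
pickle.dump(st,open(f'pics/st{tag}.pkl','wb'))
E
python3 snap.py 1 wrist
```

```text
{'clock': np.float64(1.65), 'position': array([ 494.86 , -399.872,  231.018]), 'ee_rot': array([-0.609,  0.793,  0.   , -0.   ]), 'contact_force': array([ 0.634, -0.174, -0.16 ]), 'gripper_width': np.float64(85.603), 'joints': array([-0.426,  0.404,  0.038, -0.   , -1.205,  0.166])}
```

View pics/wrist1.png

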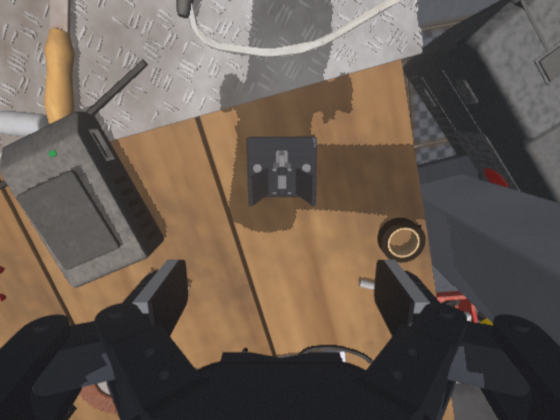

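```bash
python3 - <<'E'
from h import *
import pickle
a=cv2.imread('pics/wrist1.png')[125:215,235:330];cv2.imwrite('pics/w1c.png',cv2.resize(a,None,fx=6,fy=6,interpolation=2))
E
```

```text
(no output)
```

View pics/w1c.png

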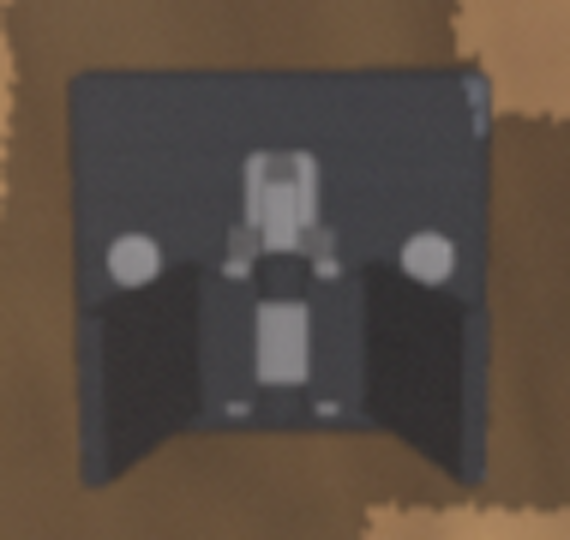

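```bash
python3 - <<'E'
from h import *
import pickle
st=pickle.load(open('pics/st1.pkl','rb'))
K,C,_=cam("wrist",st); d=np.load('pics/wrist1.npy')
f=lambda u,v,z:onz(K,C,235+u/6,125+v/6,z).round(1)
print('foot corners',f(70,72,12),f(488,72,12))
print('screws',f(133,259,13),f(428,257,13))
for z in(131,):
  q=[f(92,312,z),f(92,487,z),f(474,312,z),f(474,487,z)]
  print('handles',q,'c',sum(q)/4,[np.linalg.norm(q[0]-q[1]),np.linalg.norm(q[0]-q[2])])
  xd=q[0]+q[1]-q[2]-q[3];print(np.degrees(np.arctan2(xd[1],xd[0])))
for u,v in((92,400),(474,400),(282,340),(280,100)):
  uu,vv=235+u/6,125+v/6;print(dep(K,C,uu,vv,d[int(round(vv)),int(round(uu))]).round(1))
s=R.from_quat(st['ee_rot']).as_matrix();print('tool axes',s.round(3))
E
```

```text
foot corners [ 518.9 -458.5   12. ] [ 443.6 -438.4   12. ]
screws [ 517.1 -422.    13. ] [ 462.6 -407.9   13. ]
handles [array([ 511.1, -431.5,  131. ]), array([ 517.7, -409. ,  131. ]), array([ 463.3, -418.8,  131. ]), array([ 468.7, -395.9,  131. ])] c [ 490.2 -413.8  131. ] [np.float64(23.448027635602962), np.float64(49.45836632967167)]
-14.924048893775742
[ 515.  -419.6  127.2]
[ 465.9 -406.8  128.4]
[ 490.2 -413.5   87.7]
[ 482.4 -443.5   12.1]
tool axes [[-0.257 -0.966 -0.001]
 [-0.966  0.257  0.   ]
 [-0.     0.001 -1.   ]]
```

drive_tool(steps=[[0.0147, 0.001, 0, 0, 0.0854], [0, 0, 0.02, 0, 0.0854], [0, 0, 0.02, 0, 0.0854], [0, 0, 0.02, 0, 0.0854], [0, 0, 0.02, 0, 0.0854], [0, 0, 0.02, 0, 0.0854], [0, 0, 0.02, 0, 0.0854], [0, 0, 0.015, 0, 0.0854], [0, 0, 0, 0, 0.0854], [0, 0, 0, 0, 0.0854], [0, 0, 0, 0, 0.0854]])

```text
clock: 2.8
position: [490.8, -414.6, 97.6]
ee_rot: [-0.609, 0.793, -0.001, 0.0]
contact_force: [-0.2, 0.0, 0.3]
gripper_width: 85.0
```

```bash
python3 snap.py 2 wrist side
```

```text
{'clock': np.float64(2.8), 'position': array([ 490.837, -414.64 ,   97.578]), 'ee_rot': array([-0.609,  0.793, -0.001,  0.   ]), 'contact_force': array([-0.218,  0.026,  0.264]), 'gripper_width': np.float64(84.977), 'joints': array([-0.45 ,  0.528, -0.117,  0.   , -0.924,  0.188])}
```

View pics/wrist2.png

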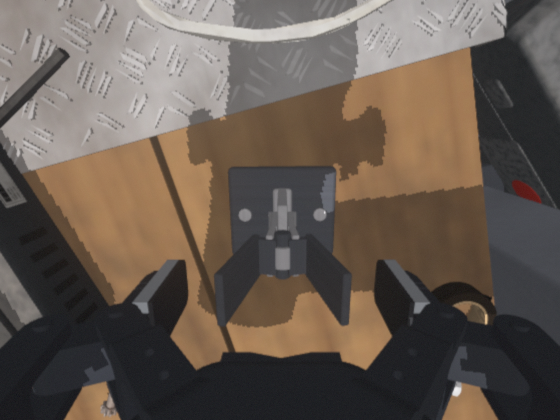

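View pics/side2.png

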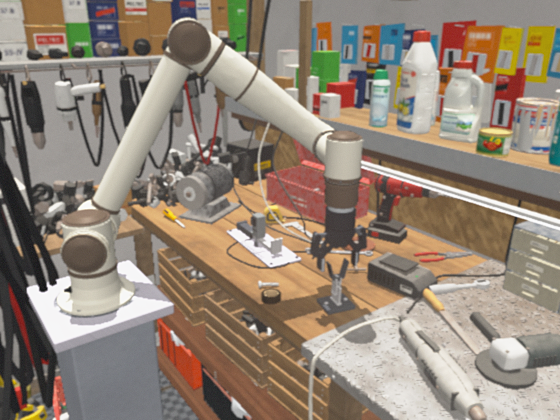

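drive_tool(steps=[[0, 0, 0, 0, 0.06], [0, 0, 0, 0, 0.045], [0, 0, 0, 0, 0.03], [0, 0, 0, 0, 0.02], [0, 0, 0, 0, 0.02], [0, 0, 0, 0, 0.02], [0, 0, 0, 0, 0.02], [0, 0, 0, 0, 0.02]])

```text
clock: 3.7
position: [490.2, -413.9, 96.2]
ee_rot: [-0.609, 0.793, 0.0, -0.0]
contact_force: [0.3, 0.0, -0.7]
gripper_width: 30.1
```

```bash
python3 snap.py 3 wrist side;python3 - <<'E'
import cv2
b=cv2.imread('pics/side3.png')[215:325,295:385];cv2.imwrite('pics/d3c.png',cv2.resize(b,None,fx=5,fy=5,interpolation=2))
E
```

```text
{'clock': np.float64(3.7), 'position': array([ 490.187, -413.893,   96.226]), 'ee_rot': array([-0.609,  0.793,  0.   , -0.   ]), 'contact_force': array([ 0.307,  0.027, -0.66 ]), 'gripper_width': np.float64(30.102), 'joints': array([-0.449,  0.529, -0.119, -0.   , -0.923,  0.188])}
```

View pics/wrist3.png

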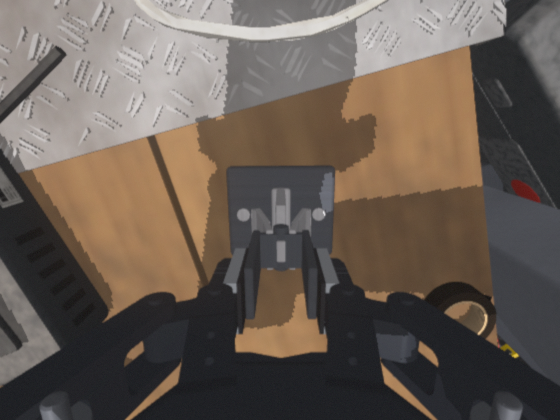

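View pics/d3c.png

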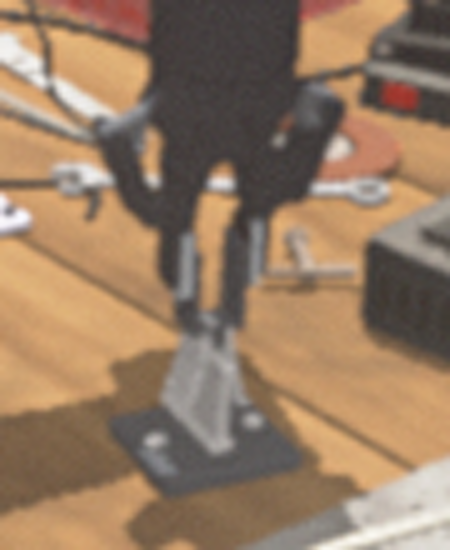

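drive_tool(steps=[[0, 0, -0.01, 0, 0.02], [0, 0, -0.02, 0, 0.02], [0, 0, -0.02, 0, 0.02], [0, 0, -0.02, 0, 0.02], [0, 0, -0.02, 0, 0.02], [0, 0, -0.02, 0, 0.02], [0, 0, 0, 0, 0.02], [0, 0, 0, 0, 0.02]])

```text
clock: 4.6
position: [490.1, -413.7, 206.6]
ee_rot: [-0.609, 0.793, -0.0, 0.0]
contact_force: [-0.7, -0.7, -1.5]
gripper_width: 29.9
```

```bash
python3 snap.py 4 wrist side;python3 - <<'E'
from h import *
b=cv2.imread('pics/side4.png')[165:325,275:405];cv2.imwrite('pics/d4c.png',cv2.resize(b,None,fx=4,fy=4,interpolation=2))
st=dict(position=np.array([624.41,0.026,230.23]),ee_rot=[-0.70704822,0.70716449,0.00074551,-0.0007978])
K,C,_=cam("wrist",st)
for u,v in[(138,155),(163,136),(218,142),(243,147),(240,160)]: print('tab',onz(K,C,280+u/2,20+v/2,62).round(1))
for u,v in[(122,334),(200,338),(220,375),(207,448),(141,446)]: print('head',onz(K,C,280+u/2,20+v/2,105).round(1))
print('tip?',onz(K,C,280+225/2,20+365/2,11).round(1))
E
```

```text
{'clock': np.float64(4.6), 'position': array([ 490.149, -413.706,  206.553]), 'ee_rot': array([-0.609,  0.793, -0.   ,  0.   ]), 'contact_force': array([-0.694, -0.65 , -1.5  ]), 'gripper_width': np.float64(29.939), 'joints': array([-4.500e-01,  4.290e-01,  1.400e-02, -1.000e-03, -1.155e+00,
        1.880e-01])}
tab [560.8 -89.   62. ]
tab [549.7 -97.3  62. ]
tab [524.1 -94.7  62. ]
tab [512.2 -92.5  62. ]
tab [513.1 -86.8  62. ]
head [572.3 -13.1 105. ]
head [538.4 -11.3 105. ]
head [528.1   5.3 105. ]
head [530.8  39.8 105. ]
head [560.9  38.8 105. ]
tip? [491.7  25.4  11. ]
```

View pics/d4c.png

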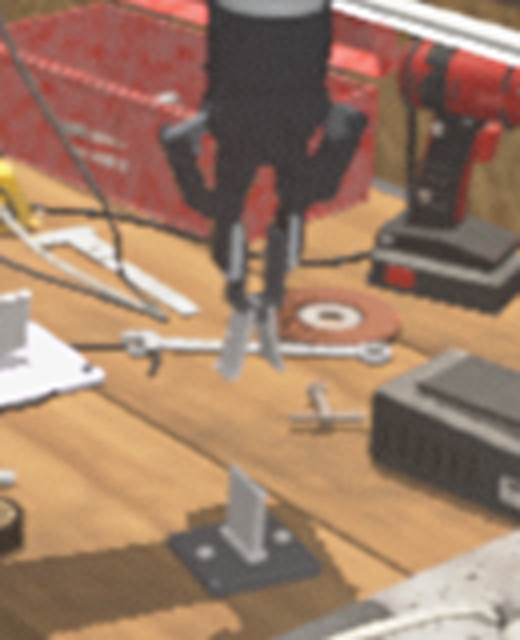

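View pics/wrist4.png

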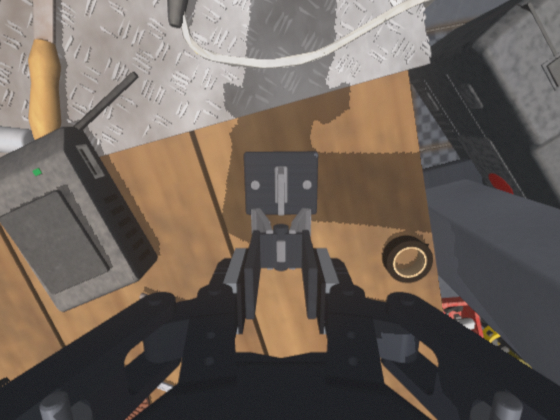

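drive_tool(steps=[[0, 0, 0, 8.1, 0.02], [0, 0, 0, 8.1, 0.02], [0, 0, 0, 8.1, 0.02], [0, 0, 0, 8.1, 0.02], [0, 0, 0, 8.1, 0.02], [0, 0, 0, 8.1, 0.02], [0, 0, 0, 8.1, 0.02], [0, 0, 0, 8.1, 0.02], [0, 0, 0, 8.1, 0.02], [0, 0, 0, 8.1, 0.02]])

```text
clock: 5.7
position: [489.6, -413.5, 204.6]
ee_rot: [0.055, 0.998, 0.001, -0.001]
contact_force: [-0.8, -0.2, -0.7]
gripper_width: 30.0
```

drive_tool(steps=[[-0.001, 0.0324, 0, 0, 0.02], [-0.001, 0.0324, 0, 0, 0.02], [-0.001, 0.0324, 0, 0, 0.02], [-0.001, 0.0324, 0, 0, 0.02], [-0.001, 0.0324, 0, 0, 0.02], [-0.001, 0.0324, 0, 0, 0.02], [-0.001, 0.0324, 0, 0, 0.02], [-0.001, 0.0324, 0, 0, 0.02], [-0.001, 0.0324, 0, 0, 0.02], [0, 0.0324, 0, 0, 0.02], [0, 0, 0, 0, 0.02], [0, 0, 0, 0, 0.02], [0, 0, 0, 0, 0.02]])

```text
clock: 7.0
position: [532.6, -93.1, 205.6]
ee_rot: [0.053, 0.999, -0.0, -0.001]
contact_force: [-0.4, -0.3, -1.0]
gripper_width: 30.3
```

```bash
python3 snap.py 5 wrist side;python3 - <<'E'
from h import *
b=cv2.imread('pics/wrist5.png')[90:290,200:360];cv2.imwrite('pics/w5c.png',cv2.resize(b,None,fx=3,fy=3,interpolation=2))
E
```

```text
{'clock': np.float64(7.0), 'position': array([532.583, -93.099, 205.592]), 'ee_rot': array([ 0.053,  0.999, -0.   , -0.001]), 'contact_force': array([-0.426, -0.347, -0.988]), 'gripper_width': np.float64(30.274), 'joints': array([ 0.127,  0.263, -0.238, -0.   , -1.071, -1.803])}
```

View pics/w5c.png

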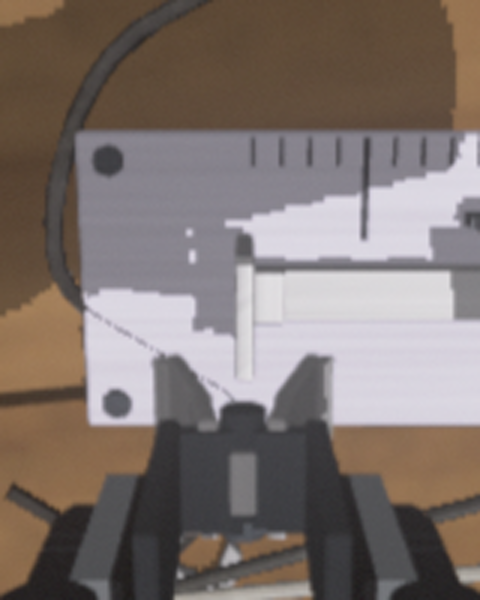

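View pics/wrist5.png

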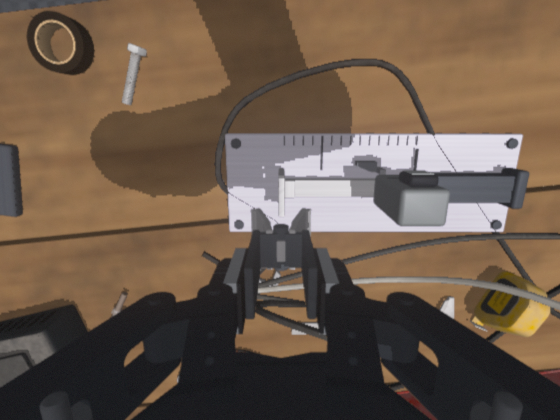

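View pics/side5.png

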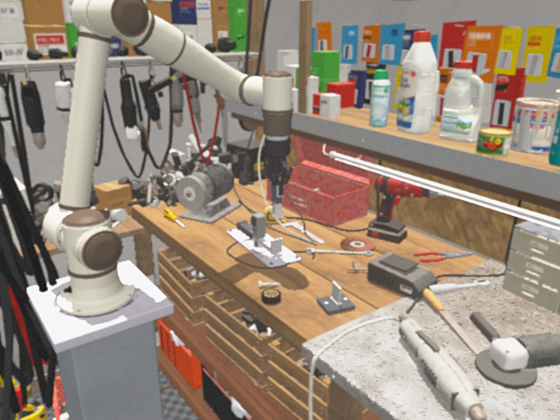

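```bash
python3 - <<'E'
from h import *
import pickle
st=pickle.load(open('pics/st5.pkl','rb'))
K,C,_=cam("wrist",st); d=np.load('pics/wrist5.npy')
f=lambda u,v,z:onz(K,C,200+u/3,90+v/3,z).round(1)
q=[f(236,262,62),f(254,262,62),f(236,379,62),f(254,379,62)];print('tab',q,sum(q)/4, np.linalg.norm(q[0]-q[2]),np.linalg.norm(q[0]-q[1]))
uu,vv=200+245/3,90+320/3;print('depthpt',dep(K,C,uu,vv,d[int(vv),int(uu)]))
x=q[2]+q[3]-q[0]-q[1];print('yaw tab',np.degrees(np.arctan2(x[1],x[0])))
l=[f(366.5,138,8),f(364.5,240,8)];print('line',l,np.linalg.norm(l[0]-l[1]),np.degrees(np.arctan2(*(l[1]-l[0])[[1,0]])))
s=[f(108,160,8),f(117,403,8)];print('screws',s)
g=lambda u,v,z:onz(K,C,u,v,z)
P=[g(226,135,8),g(521,136,8),g(229,232,8),g(506,234,8)];print(np.round(P,1))
print('yaw edges',[np.degrees(np.arctan2(-(b-a)[0],(b-a)[1])) for a,b in((P[0],P[1]),(P[2],P[3]))],sum(P)/4)
# projection of tool axis
ax=R.from_quat(st['ee_rot']).as_matrix();print(ax.round(3))
print('pinch',[proj(K,C,st['position']+ax[:,2]*z) for z in(0,59,143)])
E
```

```text
tab [array([514.2, -93.2,  62. ]), array([514.8, -87.7,  62. ]), array([551.4, -97.2,  62. ]), array([552. , -91.5,  62. ])] [533.1 -92.4  62. ] 37.41443571671227 5.532630477449211
depthpt [532.6923286  -92.3454734   61.62374617]
yaw tab -5.984952315115389
line [array([484.8, -44.3,   8. ]), array([520.6, -47.5,   8. ])] 35.942732227809294 -5.107835856012786
screws [array([ 482.7, -135.5,    8. ]), array([ 572.5, -145.1,    8. ])]
[[ 473.1 -144.7    8. ]
 [ 506.9  163.8    8. ]
 [ 580.5 -157.8    8. ]
 [ 616.4  157.7    8. ]]
yaw edges [np.float64(-6.240468937032194), np.float64(-6.5027642971305655)] [544.22317347   4.77744064   8.        ]
[[-0.994  0.105 -0.002]
 [ 0.105  0.994 -0.   ]
 [ 0.002 -0.    -1.   ]]
pinch [(np.float64(281.19162850607864), np.float64(264.7749045427415)), (np.float64(280.9660514241494), np.float64(225.96478536487868)), (np.float64(280.79562057612475), np.float64(196.64247359964085))]
```

drive_tool(steps=[[0, 0.0007, 0.015, 0, 0.02], [0, 0, 0.02, 0, 0.02], [0, 0, 0.02, 0, 0.02], [0, 0, 0.015, 0, 0.02], [0, 0, 0.01, 0, 0.02], [0, 0, 0.01, 0, 0.02], [0, 0, 0.01, 0, 0.02], [0, 0, 0.0065, 0, 0.02], [0, 0, 0.0055, 0, 0.02], [0, 0, 0, 0, 0.02], [0, 0, 0, 0, 0.02]])

```text
clock: 8.2
position: [533.3, -91.9, 94.5]
ee_rot: [0.052, 0.999, -0.0, 0.0]
contact_force: [-0.8, 0.7, -1.3]
gripper_width: 29.8
```

```bash
python3 snap.py 6 wrist side;python3 - <<'E'
from h import *
b=cv2.imread('pics/wrist6.png')[90:330,180:380];b2=cv2.imread('pics/side6.png')[195:275,215:315];cv2.imwrite('pics/w6c.png',np.hstack([cv2.resize(b,(400,480)),cv2.resize(b2,(400,480),interpolation=2)]))
E
```

```text
{'clock': np.float64(8.2), 'position': array([533.335, -91.887,  94.532]), 'ee_rot': array([ 0.052,  0.999, -0.   ,  0.   ]), 'contact_force': array([-0.787,  0.719, -1.257]), 'gripper_width': np.float64(29.765), 'joints': array([ 0.129,  0.385, -0.379,  0.   , -0.806, -1.805])}
```

View pics/w6c.png

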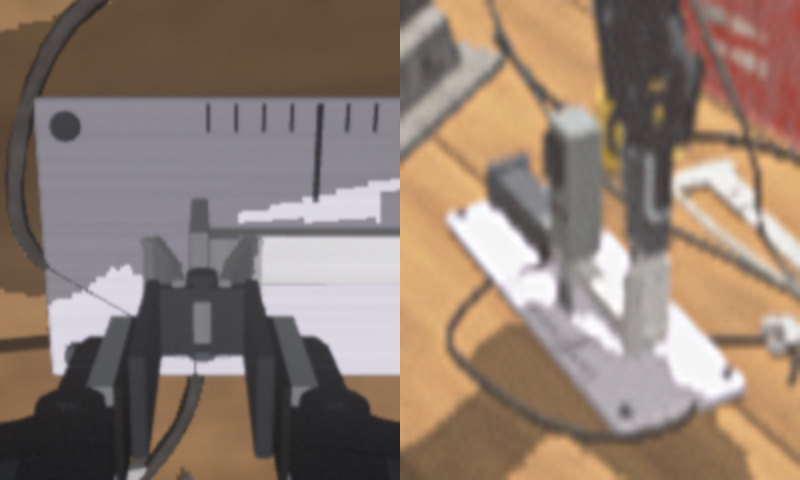

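drive_tool(steps=[[0, 0, 0, 0, 0.034], [0, 0, 0, 0, 0.039], [0, 0, 0, 0, 0.044], [0, 0, 0, 0, 0.048], [0, 0, 0, 0, 0.052], [0, 0, 0, 0, 0.056], [0, 0, 0, 0, 0.0854], [0, 0, 0, 0, 0.0854], [0, 0, 0, 0, 0.0854], [0, 0, 0, 0, 0.0854]])

```text
clock: 9.3
position: [533.3, -91.8, 94.4]
ee_rot: [0.052, 0.999, 0.0, 0.0]
contact_force: [0.7, 0.3, 1.2]
gripper_width: 85.4
```

```bash
python3 snap.py 7 wrist;python3 - <<'E'
from h import *
b=cv2.imread('pics/wrist7.png')[90:390,130:430];cv2.imwrite('pics/w7c.png',cv2.resize(b,(600,600)))
E
```

```text
{'clock': np.float64(9.3), 'position': array([533.251, -91.774,  94.426]), 'ee_rot': array([0.052, 0.999, 0.   , 0.   ]), 'contact_force': array([0.652, 0.332, 1.152]), 'gripper_width': np.float64(85.366), 'joints': array([ 0.129,  0.385, -0.379, -0.   , -0.806, -1.805])}
```

View pics/w7c.png

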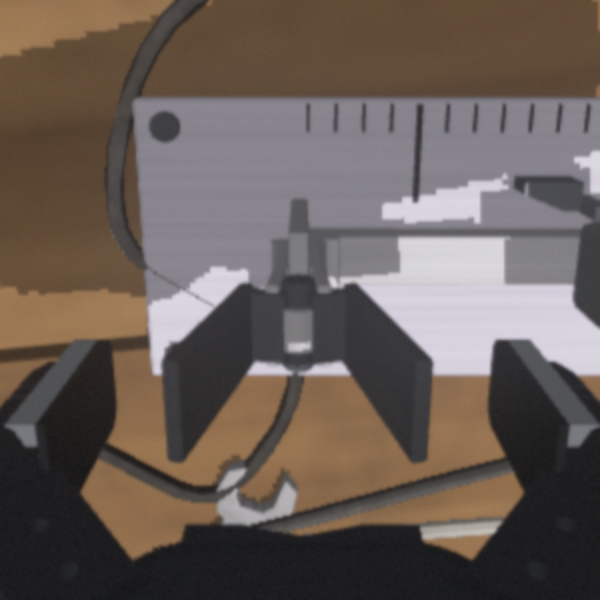

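drive_tool(steps=[[0, 0, -0.01, 0, 0.0854], [0, 0, -0.025, 0, 0.0854], [0, 0, -0.04, 0, 0.0854], [0, 0, -0.037, 0, 0.0854], [0, 0.03, 0, 0, 0.0854], [0.0023, 0.03, 0, 0, 0.0854], [0, 0.03, 0, 0, 0.0854], [0, 0.0244, 0, 0, 0.0854], [0, 0, 0, -7.5, 0.0854], [0, 0, 0, -7.5, 0.0854], [0, 0, 0, -7.5, 0.0854], [0, 0, 0, -7.5, 0.0854], [0, 0, 0, -7.5, 0.0854], [0, 0, 0, -7.5, 0.0854], [0, 0, 0, -7.5, 0.0854], [0, 0, 0, -7.5, 0.0854], [0, 0, 0, -7.5, 0.0854], [0, 0, 0, -7.5, 0.0854], [0, 0, 0, -7.5, 0.0854], [0, 0, 0, -7.5, 0.0854]])

```text
clock: 11.35
position: [542.8, 22.1, 207.2]
ee_rot: [-0.671, 0.741, -0.0, 0.0]
contact_force: [-0.0, -0.3, 1.1]
gripper_width: 85.3
```

drive_tool(steps=[[0, 0, 0, 0, 0.0854], [0, 0, 0, 0, 0.0854], [0, 0, 0, 0, 0.0854]])

```text
clock: 11.65
position: [542.8, 22.1, 206.6]
ee_rot: [-0.668, 0.744, -0.0, 0.0]
contact_force: [-0.0, -0.3, 0.4]
gripper_width: 85.1
```

```bash
python3 snap.py 8 wrist side;python3 - <<'E'
from h import *
b=cv2.imread('pics/wrist8.png')[30:330,180:380];b2=cv2.imread('pics/side8.png')[180:280,215:315];cv2.imwrite('pics/w8c.png',np.hstack([cv2.resize(b,(400,600),interpolation=2),cv2.resize(b2,(400,600),interpolation=2)]))
E
```

```text
{'clock': np.float64(11.65), 'position': array([542.781,  22.083, 206.622]), 'ee_rot': array([-0.668,  0.744, -0.   ,  0.   ]), 'contact_force': array([-0.006, -0.348,  0.379]), 'gripper_width': np.float64(85.127), 'joints': array([ 0.339,  0.266, -0.232,  0.   , -1.073, -0.446])}
```

View pics/w8c.png

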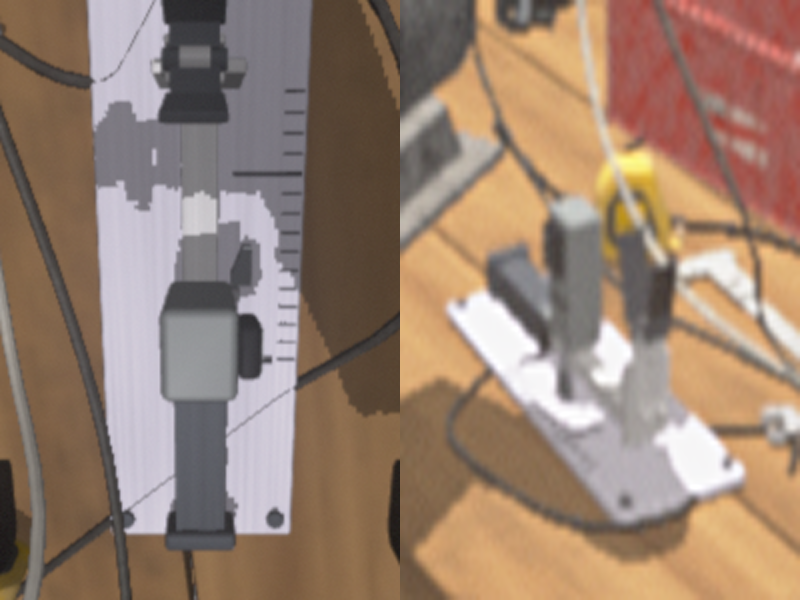

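View pics/wrist8.png

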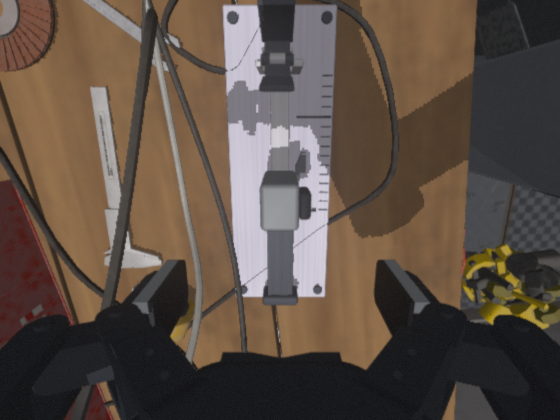

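```bash
python3 - <<'E'
from h import *
import pickle
st=pickle.load(open('pics/st8.pkl','rb'))
K,C,_=cam("wrist",st); d=np.load('pics/wrist8.npy')
f=lambda u,v,z:onz(K,C,180+u/2,30+v/2,z).round(1)
q=[f(162,309,105),f(238,309,105),f(162,401,105),f(238,401,105)];print('head',q,sum(q)/4,np.linalg.norm(q[0]-q[1]),np.linalg.norm(q[0]-q[2]))
x=q[0]+q[2]-q[1]-q[3];print(np.degrees(np.arctan2(x[1],x[0])))
print('button face @z95',f(262,340,97))
print('line',f(234,174,8),f(302,174,8)); print('tip',f(271,359,11)); print('zero tick',f(294,359,8))
print('depth',dep(K,C,280,210,d[210,280]))
A=R.from_quat(st['ee_rot']).as_matrix();print(A.round(4),np.degrees(np.arctan2(-A[1,1],-A[0,1])))
for r in range(190,215,3): print(d[r,255:318:3].round(0).tolist()) if 0 else None
E
```

```text
head [array([5.564e+02, 3.000e-01, 1.050e+02]), array([526.6,   3.5, 105. ]), array([561.1,  38.4, 105. ]), array([530.1,  41.7, 105. ])] [543.55   20.975 105.   ] 29.971319623933766 38.38880045013129
-6.102193669431374
button face @z95 [517.7  19.1  97. ]
line [518.7 -47.6   8. ] [483.6 -43.9   8. ]
tip [507.5  53.1  11. ]
zero tick [494.4  55.4   8. ]
depth [543.76338191  22.90072236 104.16789572]
[[-1.064e-01 -9.943e-01  3.000e-04]
 [-9.943e-01  1.064e-01  1.000e-04]
 [-1.000e-04 -3.000e-04 -1.000e+00]] -6.106144264145442
```

drive_tool(steps=[[0, 0.0005, 0.02, 0, 0.0854], [0, 0, 0.02, 0, 0.0854], [0, 0, 0.02, 0, 0.0854], [0, 0, 0.02, 0, 0.0854], [0, 0, 0.02, 0, 0.0854], [0, 0, 0.02, 0, 0.0854], [0, 0, 0.0206, 0, 0.0854], [0, 0, 0, 0, 0.0854], [0, 0, 0, 0, 0.0854], [0, 0, 0, 0, 0.06], [0, 0, 0, 0, 0.05], [0, 0, 0, 0, 0.044], [0, 0, 0, 0, 0.04], [0, 0, 0, 0, 0.036], [0, 0, 0, 0, 0.03], [0, 0, 0, 0, 0.02], [0, 0, 0, 0, 0.02], [0, 0, 0, 0, 0.02], [0, 0, 0, 0, 0.02]])

```text
clock: 13.65
position: [543.4, 21.7, 66.8]
ee_rot: [-0.669, 0.743, -0.001, -0.0]
contact_force: [3.1, -1.8, 5.4]
gripper_width: 32.4
```

```bash
python3 snap.py 9 wrist side scene;python3 - <<'E'
from h import *
b=cv2.imread('pics/wrist9.png')[0:330,160:400];b2=cv2.imread('pics/side9.png')[160:280,215:335];cv2.imwrite('pics/w9c.png',np.hstack([cv2.resize(b,(400,550),interpolation=2),cv2.resize(b2,(400,550),interpolation=2)]))
E
```

```text
{'clock': np.float64(13.65), 'position': array([543.406,  21.703,  66.798]), 'ee_rot': array([-0.669,  0.743, -0.001, -0.   ]), 'contact_force': array([ 3.075, -1.83 ,  5.379]), 'gripper_width': np.float64(32.432), 'joints': array([ 0.339,  0.427, -0.401,  0.002, -0.743, -0.445])}
```

View pics/w9c.png

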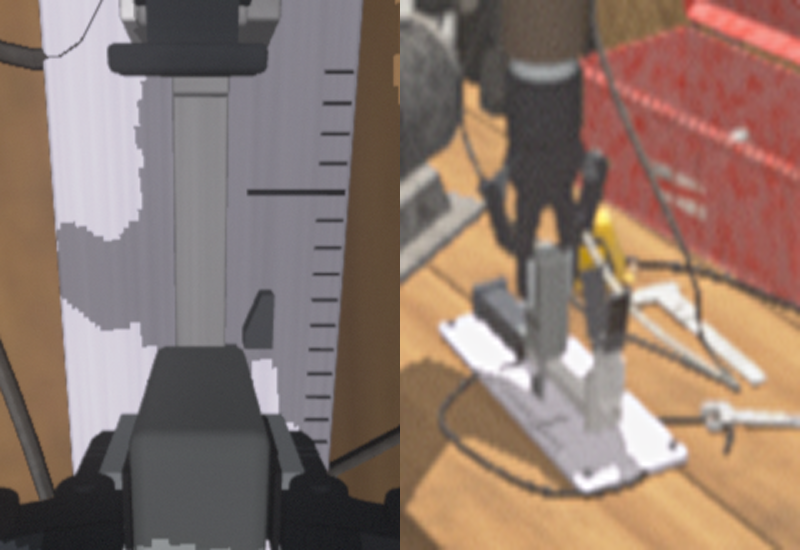

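drive_tool(steps=[[0.003, 0, 0, 0, 0.02], [0.006, 0, 0, 0, 0.02], [0.01, 0, 0, 0, 0.02], [0.01, 0, 0, 0, 0.02], [0.01, 0, 0, 0, 0.02], [0.01, 0, 0, 0, 0.02], [0.01, 0, 0, 0, 0.02], [0.01, 0, 0, 0, 0.02], [0.01, 0, 0, 0, 0.02], [0.01, 0, 0, 0, 0.02], [0.006, 0, 0, 0, 0.02], [0.003, 0, 0, 0, 0.02], [0.002, 0, 0, 0, 0.02], [0, 0, 0, 0, 0.02], [0, 0, 0, 0, 0.02], [0, 0, 0, 0, 0.02]])

```text
clock: 15.4
position: [533.0, -76.3, 66.8]
ee_rot: [-0.67, 0.743, -0.0, 0.0]
contact_force: [2.1, 6.0, 6.8]
gripper_width: 32.5
```

```bash
python3 snap.py 10 wrist side scene;python3 - <<'E'
from h import *
b=cv2.imread('pics/wrist10.png')[90:330,160:400];b2=cv2.imread('pics/side10.png')[180:300,215:335];b3=cv2.imread('pics/scene10.png')[180:300,230:330];cv2.imwrite('pics/w10c.png',np.hstack([cv2.resize(i,(266,400),interpolation=2) for i in (b,b2,b3)]))
E
```

```text
{'clock': np.float64(15.4), 'position': array([533.048, -76.304,  66.786]), 'ee_rot': array([-0.67 ,  0.743, -0.   ,  0.   ]), 'contact_force': array([2.109, 5.955, 6.808]), 'gripper_width': np.float64(32.502), 'joints': array([ 0.159,  0.42 , -0.413, -0.   , -0.737, -0.262])}
```

View pics/w10c.png

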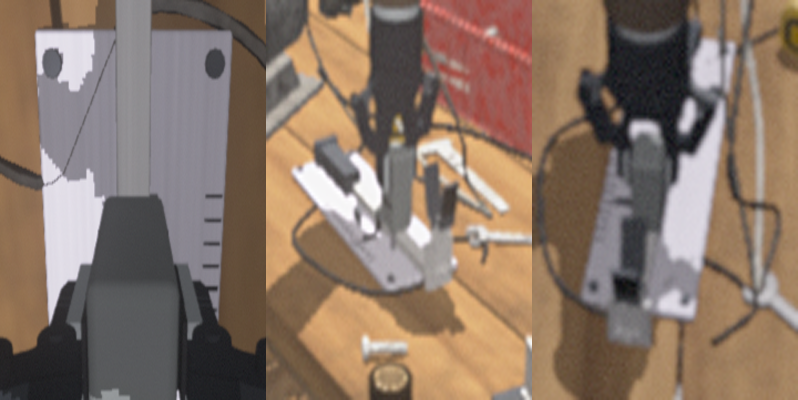

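View pics/wrist10.png

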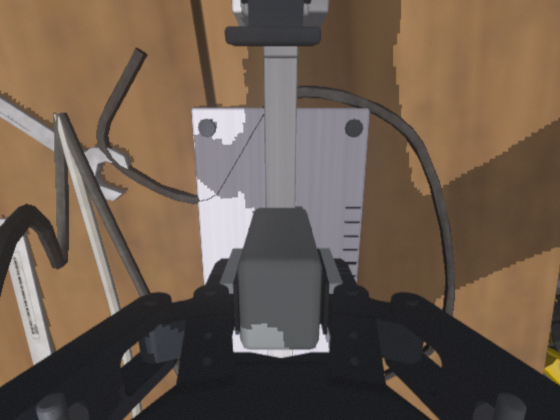

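```bash
python3 - <<'E'
from h import *
import pickle
for t in (9,10):
    im=cv2.imread(f'pics/wrist{t}.png').astype(float).mean(2)
    st=pickle.load(open(f'pics/st{t}.pkl','rb'));K,C,_=cam("wrist",st)
    out=[]
    # candidate columns along the tick strip
    for c in range(340,362,2):
        p=im[:,c]; s=cv2.GaussianBlur(p.reshape(-1,1),(1,21),6).ravel()-p
        r=[i for i in range(30,300) if s[i]>10 and s[i]==s[i-2:i+3].max()]
        rr=[]
        for i in r:
            w=np.clip(s[i-2:i+3],0,None); rr.append(round(float((w*np.arange(i-2,i+3)).sum()/w.sum()),1))
        out.append((c,rr))
    for o in out: print(t,o)
E
```

```text
9 (340, [115.0, 260.4, 273.5, 286.4])
9 (342, [115.0, 251.3, 261.6])
9 (344, [115.0, 223.8, 237.7, 251.2, 263.2])
9 (346, [115.0, 179.1, 194.8, 209.2, 223.8, 237.7, 251.2, 264.6])
9 (348, [115.0, 148.5, 164.1, 179.6, 194.8, 209.3, 223.8, 237.7, 251.2, 265.3, 269.6])
9 (350, [115.0, 131.9, 148.2, 164.0, 179.6, 194.8, 209.3, 223.8, 237.8, 251.3, 264.5, 274.0])
9 (352, [80.0, 97.7, 115.0, 131.8, 148.3, 164.0, 179.5, 194.8, 209.3, 223.8, 237.8, 251.3, 264.5, 277.4])
9 (354, [42.6, 61.6, 79.9, 97.7, 115.0, 131.9, 148.3, 164.1, 179.5, 194.8, 209.3, 223.8, 237.8, 251.3, 264.5, 281.9])
9 (356, [42.7, 61.6, 79.9, 97.7, 115.0, 131.9, 148.3, 164.0, 179.5, 194.8, 209.4, 223.8, 237.8, 251.2, 264.8, 285.1])
9 (358, [42.7, 61.6, 79.9, 97.7, 115.1, 131.9, 148.3, 164.0, 179.5, 194.9, 209.3, 223.8, 237.9, 278.3])
9 (360, [42.7, 61.6, 79.9, 97.7, 115.0, 131.8, 148.3, 164.0, 179.5, 194.8, 209.4, 277.6])
10 (340, [89.9, 105.5, 260.4, 286.4])
10 (342, [90.0, 105.6, 249.0, 261.5])
10 (344, [91.0, 103.4, 105.5, 128.1, 221.5, 235.8, 249.2, 262.7])
10 (346, [91.5, 104.2, 127.0, 130.8, 207.3, 221.8, 235.7, 249.2, 263.4])
10 (348, [92.0, 104.3, 122.7, 133.4, 207.3, 221.8, 235.8, 249.2, 262.6, 269.7])
10 (350, [92.7, 105.0, 121.6, 134.2, 207.3, 221.8, 235.8, 249.2, 262.6, 274.0])
10 (352, [105.2, 120.9, 134.6, 207.2, 221.8, 235.8, 249.2, 262.7, 276.5])
10 (354, [105.6, 120.6, 135.1, 207.2, 221.8, 235.8, 249.3, 262.7, 275.6, 281.9])
10 (356, [105.8, 121.3, 134.4, 207.3, 221.8, 235.8, 249.2, 262.4, 285.0])
10 (358, [105.9, 121.4, 133.4, 207.2, 221.8, 235.9, 287.2])
10 (360, [106.4, 123.6, 130.9, 207.1, 287.8])
```

drive_tool(steps=[[0.0008, 0, 0, 0, 0.02], [0.0007, 0, 0, 0, 0.02], [0, 0, 0, 0, 0.02], [0, 0, 0, 0, 0.02], [0, 0, 0, 0, 0.02], [0, 0, 0, 0, 0.02]])

```text
clock: 16.15
position: [532.9, -77.8, 66.8]
ee_rot: [-0.67, 0.743, -0.0, 0.001]
contact_force: [2.1, 4.7, 6.8]
gripper_width: 32.6
```

```bash
python3 snap.py 11 wrist side scene; python3 - <<'E'
from h import *
import pickle
im=cv2.imread(f'pics/wrist11.png').astype(float).mean(2)
for c in(348,350,352):
        p=im[:,c]; s=cv2.GaussianBlur(p.reshape(-1,1),(1,21),6).ravel()-p
        r=[i for i in range(195,280) if s[i]>10 and s[i]==s[i-2:i+3].max()]
        print([round(float((np.clip(s[i-2:i+3],0,None)*np.arange(i-2,i+3)).sum()/np.clip(s[i-2:i+3],0,None).sum()),1) for i in r])
b2=cv2.imread('pics/side11.png')[190:300,225:335];b3=cv2.imread('pics/scene11.png')[190:290,230:330];cv2.imwrite('pics/w11c.png',np.hstack([cv2.resize(i,(400,400),interpolation=2) for i in (b2,b3)]))
K,C,_=cam('side')
# expected pointer at line
for n,o in(('side',(225,190)),('scene',(230,190))):
    K,C,_=cam(n);print(n,proj(K,C,np.array([501.3,-45.8,8])),proj(K,C,np.array([519.,-47.6,8])),proj(K,C,np.array([483.5,-44,8])))
E
```

```text
{'clock': np.float64(16.15), 'position': array([532.893, -77.776,  66.79 ]), 'ee_rot': array([-0.67 ,  0.743, -0.   ,  0.001]), 'contact_force': array([2.081, 4.707, 6.836]), 'gripper_width': np.float64(32.591), 'joints': array([ 0.156,  0.42 , -0.413, -0.   , -0.737, -0.259])}
[209.3, 223.8, 237.7, 251.2, 264.9, 269.6]
[209.2, 223.8, 237.7, 251.2, 264.3, 274.0]
[209.3, 223.8, 237.8, 251.2, 264.3, 277.3]
side (np.float64(259.0961413748047), np.float64(251.90030156675124)) (np.float64(263.9982572223938), np.float64(250.70437732546986)) (np.float64(254.1163719352117), np.float64(253.11674187022075))
scene (np.float64(262.3939849616628), np.float64(240.67545455002426)) (np.float64(268.886677509312), np.float64(241.4194796720887)) (np.float64(255.88190145489915), np.float64(239.93199783803374))
```

View pics/w11c.png

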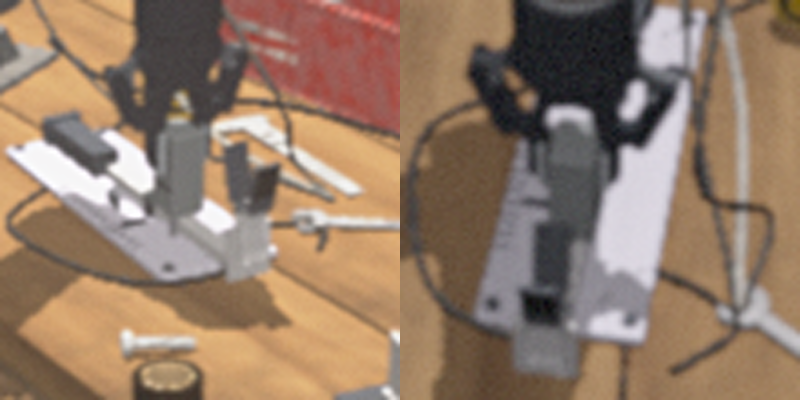

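```bash
python3 -c "
from h import *
print(arm.job_done()); print(arm.read_state()['position'])"
```

```text
the job is handed in; nothing more can be done
None
the job is handed in; nothing more can be done
```

The clamp is upright on the gauge's tab. The arm is drawn out to the 100 mm line, with the head still held and the button squeezed. I handed the job in at about 16 s of the 51 s allowed.

- **Clamp:** I squeezed it off the stand and set it on the tab, aiming for about 27 mm of the tab between its jaws, then let go. The last side and scene pictures still show it upright on the tab.
- **Arm position:** the first pull stopped about 1.5 mm short, so I drew it a little further. In the wrist camera, the scale ticks for 110 to 140 mm then lined up with where the 10 to 40 mm ticks stood at home, to about 0.1 px. That means 100 mm of travel. The measured tool travel of about 100 mm agrees.
- **Pointer:** I could not see its tip clearly under the gripper at the end, so the 100 mm reading rests on the tick comparison and the tool travel.
- **Button:** the gripper read about 32.5 mm instead of the 36 mm expected with the button fully in. It also read about 2 mm low on the clamp. The arm moved freely, so the button was released.
- **Forces and bystanders:** the contact forces I read stayed below about 10 N. I saw none of the loose tools being touched, but I did not measure their positions again at the end.

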